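# Hang the showcase door on its lift-off hinge and close it

### The arm

A 6-joint arm with a two-finger parallel gripper is mounted at the origin on the work surface. World frame = base frame: x ahead of the robot, y to its left, z up, the work surface at z = 0. Lengths are in mm, angles in rad, forces in N, time in s.
With the tool pointing down it reaches from about 275 to 825 mm from the base axis. Payload 5.2 kg.
Tool frame: the origin (TCP) lies at the very end of the fingers, on their centre line; the grasp point (between the pads) lies 19 mm behind it; z points along the fingers, y is the line along which they close (so a half turn about z gives the same grasp; the last joint's range is limited). The gripper opens to 93 mm and grips with 3 to 60 N. Pads are 15 mm wide; open, the fingers measure 128 mm over their backs; the gripper's body (75 mm by 188 mm) begins 65 mm behind the grasp point.
Start: joints at [-1.411, 0.259, 1.535, -0, 1.348, -0.203], TCP at [195.212, -514.196, 218.653] pointing down, gripper open.
Joint ranges: [-3.14, 3.14], [-0.91, 2.08], [0.19, 2.58], [-1.22, 4.36], [0.22, 2.71], [-3.12, 3.12]. Speed limits (rad/s): [2.57, 2.57, 3.14, 3.14, 3.14, 3.14].

### API

Orientations are given as [roll, pitch, yaw] about the fixed x, y, z axes, in that order (R = Rz(yaw) Ry(pitch) Rx(roll)).
In Python, from bench import robot gives the robot as it stands. The module is installed in compiled form; this text tells all that it offers. Calls block until the motion is done:
- robot.move_ptp(position, orientation): joint-space move of the TCP to a pose.
- robot.move_linear(position, ori=None, speed=150, f_stop=None): straight line of the TCP; ori=None keeps the orientation; speed is the mean speed in mm/s. With f_stop (N) it stops when the force on the tool has changed by that much, and returns True; else False.
- robot.move_j(angles): joint-space move.
- robot.move_gripper(opening): opening from 0.0 (shut) to 1.0 (fully open); the grip force is fixed at half the most; returns when the fingers have stopped.
- robot.sleep(seconds).
- robot.inverse_kinematics(position, orientation): joint angles nearest the present ones, or None.
- robot.get_image(name): name is "scene" or "top" or "wrist"; returns a dict with "img" (480x640x3 uint8, blue, green, red), "fovy" (degrees; the focal length in pixels is half the picture's height over the tangent of half this angle, whatever the lens; pixels are square), "cx", "cy" (the principal point, pixels), "eye" and "orientation" of the camera in the world. Camera axes: x right, y down, z forward; pixel columns grow to the right and rows downward; lengths in mm; the calibration is good to about 2 mm. A picture is of the moment at which its call begins. There is no depth.
A pose or a line that the arm cannot do raises robot.MotionError and nothing moves.
- robot.hand_in(): hands the job in; it is judged then, once.
Readings, each from a call of its own:
- robot.current_t(): time.
- robot.current_qpos(): joint angles.
- robot.current_joint_vel(): joint speeds.
- robot.current_joint_efforts(): joint torques, N m.
- robot.current_tcp_pos(): TCP position.
- robot.current_eef_rot(): TCP orientation.
- robot.current_contact_force(): force on the tool from outside, world axes, zero at the start.
- robot.current_ft_torque(): the same for the moment, N m.
- robot.current_gripper_width(): opening from 0.0 (shut) to 1.0 (fully open).
- robot.current_finger_force(): force on a finger pad.
Only numpy, scipy, OpenCV 4.12 (cv2) and the standard library are available. Lean on these libraries where they do the work, as an engineer would, in place of code of your own. Each camera call takes 0.05 s, during which the arm holds its last target. There are 200 camera calls.

### The job

The blue door of the small counter showcase has been taken off and stands in the plywood stand. Lift it out and, holding it wide open (sticking out in front of the case), gently lower both of its steel knuckles onto the two upright brass hinge pins at once until it sits fully home, feeling for the pins rather than forcing it; then let go and swing it shut against the case. Leave everything else on the counter undisturbed.

Things in the scene. Friction and masses are not known exactly. Their poses are not given: they have to be found in the camera images.
- case: Grey and white counter showcase, fixed. Shell 130 deep (x) x 144 wide (y) x 175 mm high; origin at the centre of its underside, z up. Open front looks to its -x, front edges at x = -65 mm. Hinge beyond its +y side. Door open = sticking out along -x; closed = across the front along -y. The hung door swings freely with slight friction, no catch.
- hinge_mark (a point): NOMINAL pin axis at lower seat level (case frame -76, 97, 45 mm; case axes). The hinge post is clamped in slots and shimmed: the true axis, not measured, lies up to 12 mm off along y and 4 mm off along x, either way; z is exact. On this axis two brass pins point up: 10 mm diameter, 22 mm tall above their seats (18 mm wide discs, 8 mm thick), tops chamfered 1 mm.
- upper_mark (a point): The same nominal axis at the upper pin's seat, 86 mm above hinge_mark (case z 131 mm; pin top at 153 mm). Both pins sit on brackets reaching 16 mm forward (-x) from the front face of a stiff dark steel post (12 mm wide, top at case z 155 mm), so the space in front, outboard (+y) and above is free.
- bumper (a point): Front centre of a rubber bumper, 7 mm proud of the case's front at its -y end (12 mm wide, 110 mm high; case frame -72, -50, 110 mm), against which the shut door rests.
- stand: Fixed plywood stand: 170 x 80 x 12 mm base with two pairs of 30 mm high cheeks (22 mm along x, centred at x = -40 and 40 mm) leaving a 13 mm slot along its x, in which the door stands; origin at the centre of the underside.
- door_grip (a point): Centre of the orange grip tab on the door's top edge (36 mm along x, 14 thick along y, 30 mm high; pinch it across y from above). Door axes: x from hinge axis to free edge, y across the thickness, z up. Knuckle axis 80 mm from here along -x. Plate 8 mm thick, x -66 to +84 mm, z -165 to -15 mm of this point. From open to shut the door turns counter-clockwise from above: push its -y face.
- door_knuckle (a point): Point on the knuckle axis at the underside of the lower knuckle (80 mm along -x and 143 mm below door_grip), door axes. Two steel tubes, 21 mm outer, 13 mm inner diameter, 20 mm high, open both ends, the upper 86 mm above the lower, each joined to the plate by a 5 mm leaf. Fully home, this point is on the true pin axis at the lower seat's level.
- door_edge (a point): Middle of the door's free vertical edge, 164 mm from the knuckle axis along the door's x and 53 mm above door_knuckle.
- door: The loose blue-framed clear door as a whole, 0.3 to 0.55 kg, balanced about under its tab. Origin on the knuckle axis at the level of the door's bottom edge (22 mm below door_knuckle).
- shaker: Steel cocktail shaker, 86 mm wide, 140 mm high; origin at its underside's centre. Bystander, to be left alone.
- mixing_glass: Glass tumbler, 84 mm wide, 120 mm high; origin at its underside's centre. Bystander, to be left alone.
- jigger: Brass double jigger, 44 mm wide, 66 mm high; origin at its underside's centre. Bystander, to be left alone.
- bitters: Amber glass bottle, 52 mm wide, 130 mm high; origin at its underside's centre. Bystander, to be left alone.
- straw_box: Blue box, 70 x 110 x 60 mm; origin at its underside's centre. Bystander, to be left alone.
- coaster_box: Cardboard box, 100 x 100 x 35 mm; origin at its underside's centre. Bystander, to be left alone.
- bar_spatula: Spatula lying flat; origin at its underside's centre. Bystander, to be left alone.
Things that resemble listed ones, but are neither listed nor needed, are in the scene too. Of the things that look like the door, the smaller one is meant.

How it is judged:
By the outcome, as a careful person would: the job done as asked, in the order asked, and still so for the second after the job is handed in, with the robot touching nothing.
It also fails if it takes over 72 s, if anything falls off the work surface, if the arm or the gripper's body presses on something with over 40 N, if the wrist force passes 120 N, or if a joint passes its speed limit or range.

## Working session

There is one attempt and no reset: what is moved stays moved. The work goes in short steps, each a Python script; the robot and the scene stay as the last script left them, time stands still between calls to the robot, and variables do not carry over. Pictures are saved under pics/ and viewed, at most 10 in all, crops included, and the job is handed in when it is done.

```bash
mkdir -p pics; python3 - <<'E'
from bench import robot
import cv2,json
for n in("scene","top","wrist"):
    d=robot.get_image(n);cv2.imwrite(f"pics/{n}0.png",d["img"])
    print(n,{k:v for k,v in d.items() if k!="img"})
print(robot.current_t(),robot.current_eef_rot())
E
```

```text
scene {'fovy': 52.13109129455427, 'cx': 317.7266097701145, 'cy': 240.75645515358852, 'eye': array([1281.58087568,   23.9511313 ,  871.87711658]), 'orientation': array([-2.37238833, -0.01967051,  1.64137647])}
top {'fovy': 48.664953662399725, 'cx': 307.7467801180364, 'cy': 236.79809431951003, 'eye': array([ 354.26747097,  -14.67282344, 1397.77335994]), 'orientation': array([-2.9660213 ,  0.01605439, -1.57280536])}
wrist {'fovy': 66.80329668794272, 'cx': 324.24307172261257, 'cy': 239.98643361648857, 'eye': array([ 272.88922269, -484.77019221,  382.88728866]), 'orientation': array([ 2.83983617e+00,  1.95679110e-03, -1.20742057e+00])}
0.15 [-3.14019685e+00 -3.10909592e-04  3.62745603e-01]
```

View pics/scene0.png

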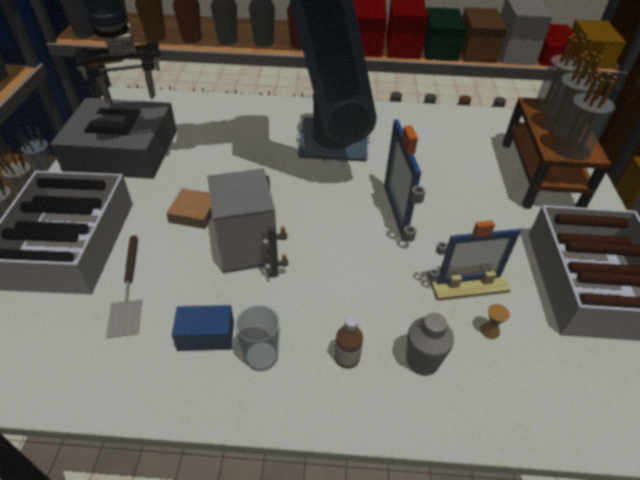

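View pics/top0.png

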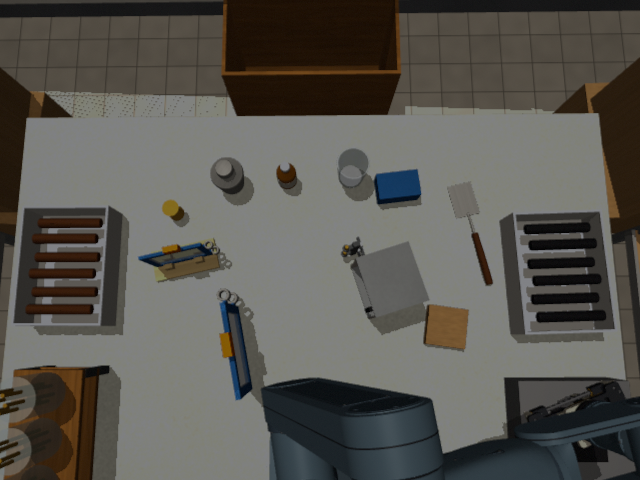

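The showcase roof is at about (390,280) px in the top view, with its hinge pins at (350,249) on its left front. The small door stands in the stand at (180,258), its orange tab at (171,248) and its knuckles at (210,247). The larger lookalike is at (235,345).

```bash
cat > h.py <<'E'
from bench import robot
import numpy as np, cv2
from scipy.spatial.transform import Rotation as R
def RM(o): return R.from_euler('xyz',o).as_matrix()
def ray(d,u,v):
    f=240/np.tan(np.radians(d["fovy"]/2))
    r=RM(d["orientation"])@np.array([(u-d["cx"])/f,(v-d["cy"])/f,1.]); return d["eye"],r
def onz(d,u,v,z):
    e,r=ray(d,u,v); return e+r*(z-e[2])/r[2]
def proj(d,p):
    f=240/np.tan(np.radians(d["fovy"]/2))
    c=RM(d["orientation"]).T@(np.asarray(p,float)-d["eye"]); return np.array([d["cx"]+f*c[0]/c[2],d["cy"]+f*c[1]/c[2]])
def tri(obs):
    A=np.zeros((3,3));b=np.zeros(3)
    for d,u,v in obs:
        e,r=ray(d,u,v);r=r/np.linalg.norm(r);P=np.eye(3)-np.outer(r,r);A+=P;b+=P@e
    return np.linalg.solve(A,b)
def mask(img,lo,hi): return cv2.inRange(cv2.cvtColor(img,cv2.COLOR_BGR2HSV),lo,hi)
def blobs(m,amin=20):
    n,l,s,c=cv2.connectedComponentsWithStats(m); return [(s[i,4],*np.round(c[i],1),*s[i,:4]) for i in range(1,n) if s[i,4]>=amin]
def snap(n,name=None):
    d=robot.get_image(n)
    if name: cv2.imwrite(f"pics/{name}.png",d["img"])
    return d
def ik(p,yaw,pitch=0,roll=np.pi): return robot.inverse_kinematics(list(p),[roll,pitch,yaw])
E
python3 - <<'E'
from h import *
np.set_printoptions(precision=2,suppress=True)
t=snap("top");s=snap("scene")
for n,d in(("top",t),("scene",s)): print(n,[tuple(map(float,b)) for b in blobs(mask(d["img"],(5,200,120),(16,255,255)),15)])
P=lambda u,v,z:onz(t,u,v,z)
print("tab",P(171,248,192),"kn",P(212,247,140),"edge",P(143,256,162))
print("hinge",P(346,250,153))
for c in((355,279),(407,243),(428,297),(375,318)):print("roof",P(*c,175))
for p,y in(((380,20,330),-1.13),((380,20,330),2.01),((350,300,300),-1.43),((350,300,177-19),-1.43),((350,300,158),1.71)): print(p,y,ik(p,y))
E
```

```text
top []
scene []
tab [543.5  320.06 192.  ] kn [553.65 235.52 140.  ] edge [529.39 393.98 162.  ]
hinge [542.95 -85.7  153.  ]
roof [ 471.96 -104.18  175.  ]
roof [ 555.46 -226.56  175.  ]
roof [ 430.16 -270.1   175.  ]
roof [ 382.99 -148.04  175.  ]
(380, 20, 330) -1.13 [-0.24 -0.12  1.68 -0.    1.58  2.46]
(380, 20, 330) 2.01 [-0.24 -0.12  1.68  0.    1.58 -0.68]
(350, 300, 300) -1.43 [ 0.47  0.05  1.59  0.    1.5  -2.82]
(350, 300, 158) -1.43 [ 0.47  0.15  1.83  0.    1.16 -2.82]
(350, 300, 158) 1.71 [ 0.47  0.15  1.83 -0.    1.16  0.33]
```

```bash
python3 - <<'E'
from h import *
np.set_printoptions(precision=2,suppress=True)
robot.move_ptp([530,-30,330],[np.pi,0,-1.25]); d=snap("wrist","w_hinge"); np.save("w1.npy",d,allow_pickle=True)
print(robot.current_qpos(),robot.current_t())
robot.move_ptp([545,300,330],[np.pi,0,-1.45]); d=snap("wrist","w_stand"); np.save("w2.npy",d,allow_pickle=True)
print(robot.current_qpos(),robot.current_t())
E
```

```text
[-0.27  0.17  1.38 -0.    1.59  2.55] 2.6417
[ 0.32  0.35  1.14 -0.    1.65 -2.94] 7.2083
```

View pics/w_hinge.png

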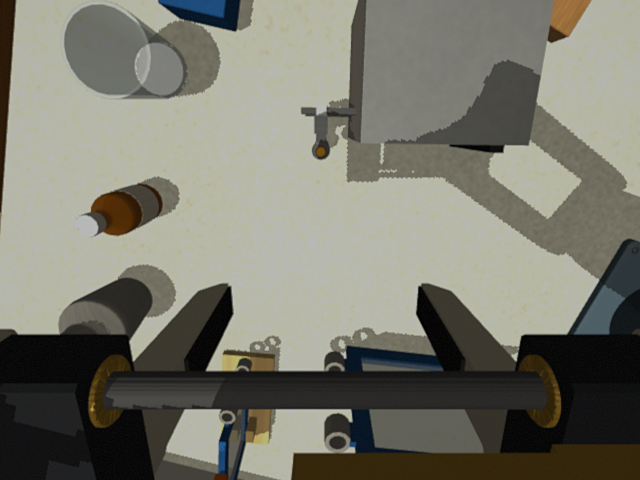

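View pics/w_stand.png

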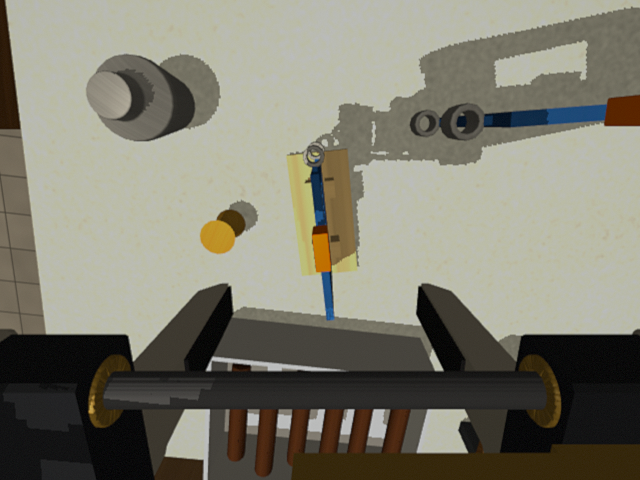

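The hinge view shows the brass pin top at (321,150) and the case roof's front edge along v≈142 from u≈362 to 530. The stand view shows the knuckle ring at (315,153), the tab at (321,250) and the free edge at (330,318).

```bash
python3 - <<'E'
from h import *
np.set_printoptions(precision=2,suppress=True)
d1=np.load("w1.npy",allow_pickle=True).item();d2=np.load("w2.npy",allow_pickle=True).item()
a=cv2.resize(d1["img"][90:170,295:375],None,fx=5,fy=5,interpolation=0)
b=cv2.resize(d2["img"][130:330,280:360],None,fx=3,fy=3,interpolation=0)
c=np.zeros((600,640,3),np.uint8);c[:400,:400]=a;c[:,400:]=b;cv2.imwrite("pics/crops.png",c)
g=cv2.cvtColor(d1["img"],cv2.COLOR_BGR2GRAY).astype(float)
for u in range(370,530,15): 
    gr=abs(cv2.Sobel(g,-1,0,1)[130:160,u]); print(u,130+gr.argmax(),gr.max(),end=' ; ')
print([tuple(map(float,x)) for x in blobs(mask(d2["img"],(5,150,80),(16,255,255)),15)])
print([tuple(map(float,x)) for x in blobs(mask(d1["img"][130:170,300:345],(8,120,80),(30,255,255)),5)])
E
```

```text
370 143 81.0 ; 385 141 184.0 ; 400 141 129.0 ; 415 141 125.0 ; 430 131 152.0 ; 445 144 156.0 ; 460 147 352.0 ; 475 150 371.0 ; 490 152 357.0 ; 505 145 351.0 ; 520 145 455.0 ; [(977.0, 623.0, 111.2, 605.0, 95.0, 35.0, 31.0), (92.0, 326.5, 246.9, 312.0, 226.0, 19.0, 46.0), (18.0, 298.1, 417.1, 297.0, 410.0, 3.0, 14.0), (22.0, 360.9, 422.3, 359.0, 415.0, 5.0, 15.0), (34.0, 233.3, 433.4, 232.0, 423.0, 4.0, 21.0), (42.0, 295.2, 441.4, 293.0, 430.0, 5.0, 22.0), (39.0, 357.3, 441.6, 355.0, 431.0, 6.0, 21.0), (23.0, 393.5, 441.6, 391.0, 434.0, 5.0, 16.0), (56.0, 261.4, 456.4, 259.0, 438.0, 6.0, 38.0), (20.0, 232.2, 451.0, 231.0, 445.0, 3.0, 13.0)]
[(68.0, 20.3, 21.3, 16.0, 17.0, 9.0, 10.0)]
```

View pics/crops.png

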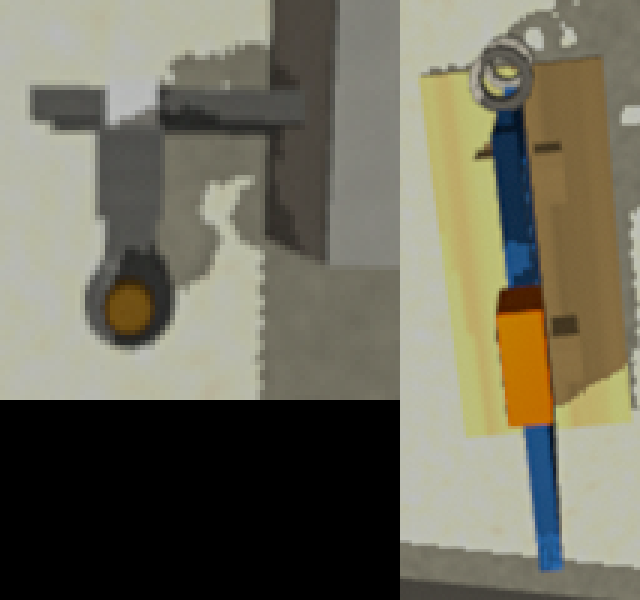

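```bash
python3 - <<'E'
from h import *
np.set_printoptions(precision=2,suppress=True)
d1=np.load("w1.npy",allow_pickle=True).item();d2=np.load("w2.npy",allow_pickle=True).item()
pin=onz(d1,320.4,151,153);c1=onz(d1,360.4,143,175);c2=onz(d1,528.5,145,175)
print("pin",pin,"c",c1,c2,np.linalg.norm(c1-c2))
yv=(c1-c2)[:2];yv/=np.linalg.norm(yv);xv=np.array([yv[1],-yv[0]]);print("case yaw",np.arctan2(xv[1],xv[0]))
cen=(c1+c2)[:2]/2+65*xv; print("centre",cen,"pin in case",xv@(pin[:2]-cen),yv@(pin[:2]-cen))
k=onz(d2,314.4,155.4,140);t=onz(d2,321.8,252.6,192);e=onz(d2,330,320,162)
print("k",k,"t",t,"e",e)
v=(e-k)[:2];print("yaw ke",np.arctan2(v[1],v[0]),np.linalg.norm(v)); v=(t-k)[:2];print("yaw kt",np.arctan2(v[1],v[0]),np.linalg.norm(v))
robot_pts=[onz(d2,(u-400)/3+280,v/3+130,192) for u,v in((497,312),(544,308),(553,424),(508,427))]
print(np.array(robot_pts))
E
```

```text
pin [552.55 -88.46 153.  ] c [ 522.59 -106.85  175.  ] [ 386.24 -150.45  175.  ] 143.1489637444758
case yaw -1.2613042648642523
centre [ 474.21 -190.56] pin in case -73.39072586973488 105.71055158821201
k [561.01 244.15 140.  ] t [544.2  322.52 192.  ] e [526.04 404.89 162.  ]
yaw ke 1.7849876990265927 164.5019573318573
yaw kt 1.782076714043095 80.15520078606235
[[554.38 306.54 192.  ]
 [541.04 303.71 192.  ]
 [533.9  339.18 192.  ]
 [547.14 341.76 192.  ]]
```

```bash
python3 - <<'E'
from h import *
np.set_printoptions(precision=3,suppress=True)
o=[np.pi,0,1.784-np.pi]
robot.move_ptp([544,322.3,240],o)
print(robot.move_linear([544,322.3,158],speed=80,f_stop=8),robot.current_tcp_pos())
robot.move_gripper(0)
print(robot.current_gripper_width()*93,robot.current_finger_force(),robot.current_contact_force())
robot.move_linear([544,322.3,230],speed=80); robot.move_linear([544,322.3,400],speed=200)
print(robot.current_gripper_width()*93,robot.current_contact_force(),robot.current_ft_torque(),robot.current_tcp_pos(),robot.current_qpos(),robot.current_t())
d=snap("wrist","w_held");np.save("w3.npy",d,allow_pickle=True)
c=-1.2613;q=ik([528,-12,400],c);print(q)
E
```

```text
False [544.426 322.479 158.675]
13.592757067946023 29.986218810081482 [ 0.12   0.625 -0.227]
14.026738571166222 [ 0.138  0.011 -3.493] [ 0.082 -0.032  0.058] [543.68  322.16  398.476] [ 0.359  0.374  0.948  0.     1.821 -2.996] 12.0917
[-0.234  0.163  1.226 -0.     1.753  2.598]
```

View pics/w_held.png

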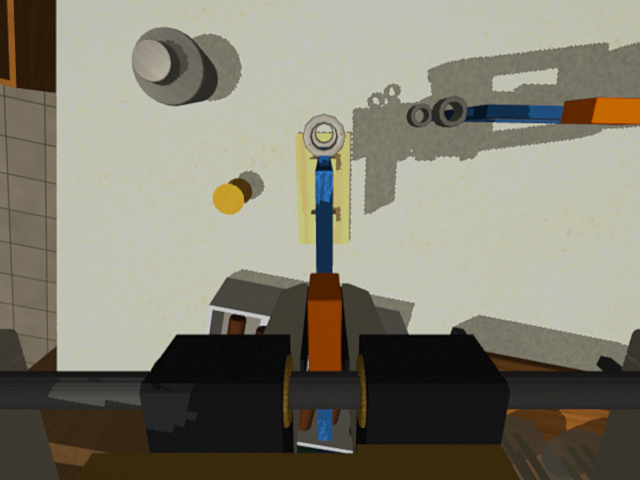

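```bash
cat >> h.py <<'E'
def ring(d,box=(290,100,360,175)):
    x0,y0,x1,y1=box
    g=cv2.resize(cv2.cvtColor(d["img"][y0:y1,x0:x1],cv2.COLOR_BGR2GRAY),None,fx=4,fy=4,interpolation=cv2.INTER_CUBIC)
    c=cv2.HoughCircles(g,cv2.HOUGH_GRADIENT,1,8,param1=120,param2=18,minRadius=24,maxRadius=100)
    return [] if c is None else [(float(a/4+x0-.375),float(b/4+y0-.375),float(r/4)) for a,b,r in c[0]]
E
python3 - <<'E'
from h import *
np.set_printoptions(precision=2,suppress=True)
d=np.load("w3.npy",allow_pickle=True).item(); tcp=np.array([543.68,322.16,398.48])
rs=ring(d)
for r in rs: print(np.round(r,2))
T=RM([np.pi,0,1.784-np.pi])
r=max(rs,key=lambda r:r[2])
for zz,n in((380.5,"upper top"),):
  for r in rs[:6]: print(T.T@(onz(d,r[0],r[1],zz)-tcp))
for z in(18,38,104,124): print(z,proj(d,tcp+T@np.array([80,0,z])),6.5*364/ (RM(d["orientation"]).T@(tcp+T@np.array([80,0,z])-d["eye"]))[2])
cv2.imwrite("pics/ringcrop.png",cv2.resize(d["img"][105:170,290:360],None,fx=8,fy=8,interpolation=0))
E
```

```text
[323.25 134.75  20.92]
[319.75 135.5   17.33]
[328.5  137.5   24.85]
[323.5  137.    13.05]
[327.5 135.5  17.4]
[324.5  130.25  16.77]
[325.   132.5    9.27]
[317.75 135.75  15.8 ]
[322.75 131.25  10.  ]
[318.   131.75  14.73]
[323.25 140.    18.2 ]
[328.  133.5  16.6]
[319.25 133.5   16.38]
[320.   138.25  16.85]
[328.5  140.5   14.62]
[320.75 130.75  16.17]
[325.5  135.    11.93]
[330.   135.5   15.12]
[326.25 128.75  14.57]
[319.   129.    13.68]
[330.75 140.75  12.98]
[321.   128.75  14.8 ]
[321.5 141.   16.2]
[323.5  128.    14.82]
[325.25 139.75  15.93]
[317.25 133.75  14.18]
[328.75 131.    15.18]
[321.25 133.75  10.85]
[330.25 133.    14.5 ]
[318.5 140.5  14.6]
[316.25 140.    13.18]
[332.5  141.75  11.15]
[328.25 128.75  14.07]
[316.  131.   12.8]
[317.5  137.75  14.23]
[315.75 136.    13.45]
[323.25 125.75  15.35]
[332.5  132.75  16.8 ]
[325.5  137.     9.57]
[321.5  136.5    9.77]
[324.25 142.    10.9 ]
[313.25 135.75   9.68]
[317.5  143.75  11.5 ]
[328.5  126.5   11.57]
[316.25 127.25  10.6 ]
[335.25 143.75   7.68]
[314.5  133.25  13.32]
[329.   144.5   10.75]
[314.75 142.5   10.48]
[315.25 129.    11.3 ]
[329.75 147.     8.25]
[320.75 144.    12.05]
[346.75 157.5   11.9 ]
[330.5  138.     6.97]
[315.25 144.5    9.5 ]
[326.75 131.5    8.8 ]
[350.   160.25  14.7 ]
[314.25 140.5    9.77]
[327.25 142.25   6.7 ]
[313.25 130.75  10.4 ]
[315.5  125.25   8.65]
[343.5  157.5    8.57]
[326.5  168.75  13.7 ]
[343.  155.    7.7]
[327.   164.     8.57]
[332.25 161.75   8.73]
[325.25 126.     6.35]
[304.25 153.75   6.7 ]
[79.77 -0.18 17.98]
[79.42 -1.88 17.98]
[78.49  2.36 17.98]
[78.72 -0.06 17.98]
[79.42  1.87 17.98]
[81.85  0.42 17.98]
18 [323.63 134.24] 13.46473556139996
38 [323.6  133.49] 12.145032891915204
104 [323.52 131.79] 9.176874881228912
124 [323.5  131.43] 8.544111566529953
```

View pics/ringcrop.png

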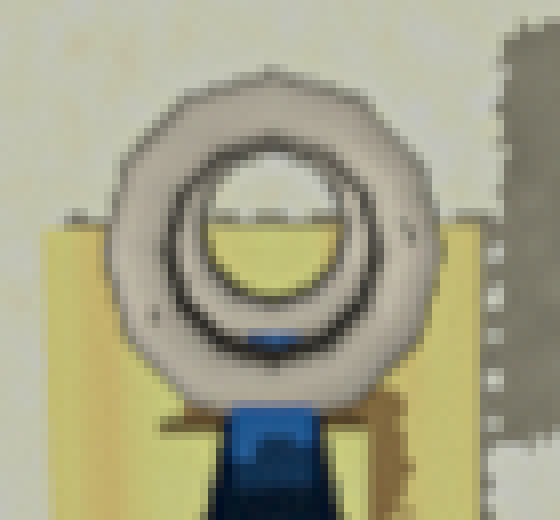

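```bash
python3 - <<'E'
from h import *
np.set_printoptions(precision=2,suppress=True)
c=-1.2613;xv=np.array([np.cos(c),np.sin(c)]);pin=np.array([552.55,-88.46])
T=pin-79.3*xv
robot.move_ptp([*T,400],[np.pi,0,c]);print(robot.current_qpos(),robot.current_t())
robot.move_linear([*T,205],speed=130,f_stop=8);robot.sleep(.2)
tcp=robot.current_tcp_pos();print(tcp,robot.current_contact_force(),robot.current_ft_torque(),robot.current_gripper_width()*93,robot.current_t())
d=snap("wrist");np.save("w4.npy",d,allow_pickle=True)
cv2.imwrite("pics/hover.png",cv2.resize(d["img"][100:175,285:365],None,fx=8,fy=8,interpolation=0))
for z,p in((tcp[2]-18,0),(153,1)): print(proj(d,[*(tcp[:2]+79.3*xv),z]),proj(d,[*pin,153]))
E
```

```text
[-0.24  0.16  1.23 -0.    1.75  2.6 ] 16.7417
[526.83 -12.42 252.81] [ 1.37  0.2  -4.99] [ 0.25 -0.11  0.02] 13.646461745389503 17.9917
[323.56 135.62] [321.38 130.99]
[323.3  132.43] [321.38 130.99]
```

View pics/hover.png

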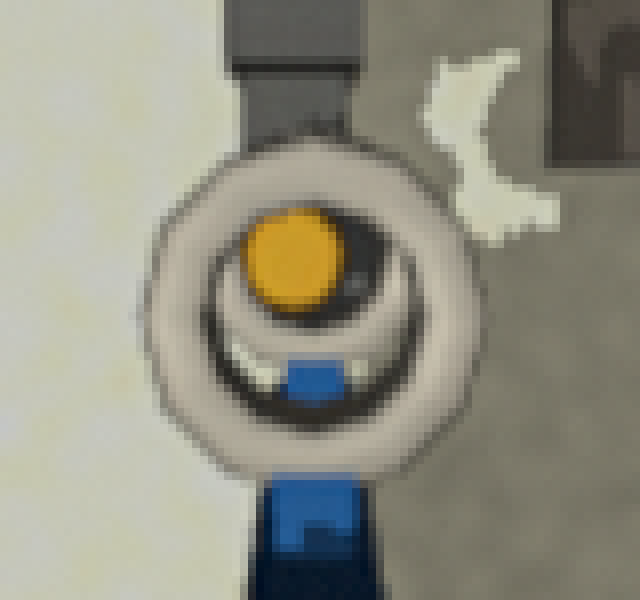

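The pin top at crop (295,258) sits inside the lower ring. The lower knuckle has landed on the upper pin, since both are on the same axis. I'll lift off, go in from the front below the upper pin's top, and measure the ring and pin again.

```bash
python3 - <<'E'
from h import *
np.set_printoptions(precision=2,suppress=True)
c=-1.2613;xv=np.array([np.cos(c),np.sin(c)]);pin=np.array([552.55,-88.46])
p=robot.current_tcp_pos();robot.move_linear([p[0],p[1],300],speed=80)
T=pin-(79.3+45)*xv
robot.move_linear([*T,300],speed=100);print(robot.current_contact_force(),robot.current_ft_torque())
robot.move_linear([*T,200],speed=100);robot.sleep(.3)
tcp=np.array(robot.current_tcp_pos());print(tcp,robot.current_eef_rot(),robot.current_contact_force(),robot.current_ft_torque(),robot.current_gripper_width()*93,robot.current_t())
d=snap("wrist");np.save("w5.npy",d,allow_pickle=True)
cv2.imwrite("pics/front.png",cv2.resize(d["img"][40:175,280:370],None,fx=4.4,fy=4.4,interpolation=0))
for z in(18,104): print("ring pred",proj(d,[*(tcp[:2]+79.3*xv),tcp[2]-z]))
print("pin pred",proj(d,[*pin,153]))
E
```

```text
[-0.27 -0.77 -2.73] [ 0.07 -0.02  0.01]
[514.85  29.91 200.35] [ 3.14  0.   -1.26] [ 0.75 -0.42 -4.21] [ 0.1  -0.05 -0.02] 13.287643751285914 20.8167
ring pred [323.65 135.59]
ring pred [323.49 132.36]
pin pred [323.86  44.72]
```

View pics/front.png

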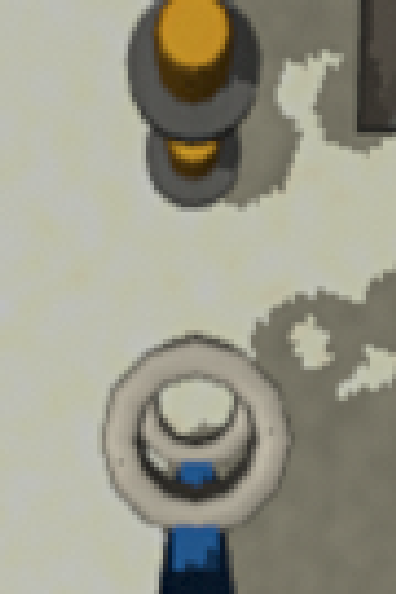

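The pins line up in crop column ~193 and the upper ring is centred at (196,431), so the lateral fit is good. The door has tilted about 1.5° in the pads from that contact. I'll counter-tilt the tool, slide in over the pins and feel down.

```bash
cat >> h.py <<'E'
C=-1.2613;XV=np.array([np.cos(C),np.sin(C)]);YV=np.array([-XV[1],XV[0]])
E
python3 - <<'E'
from h import *
np.set_printoptions(precision=3,suppress=True)
d=np.load("w5.npy",allow_pickle=True).item();T0=RM([np.pi,0,C]);tcp=np.array([514.85,29.91,200.35])
for dz in(0,2):
    u=T0.T@(onz(d,323.9,137.6,tcp[2]-18+dz)-tcp);l=T0.T@(onz(d,323.9,130.5,tcp[2]-104+dz)-tcp);print(dz,u,l)
pin=onz(d,323.6,44.3-.2,153);print("pin top? (upper centre guess)",pin,"from w1 552.55 -88.46")
a=-(l[0]-u[0])/86;print("tilt",a)
Tn=T0@RM([0,a,0]);ori=R.from_matrix(Tn).as_euler('xyz');print(ori)
off=Tn@((u+l)/2);uo,lo=Tn@u,Tn@l;print(uo,lo)
P=np.array([552.55,-88.46])
t=P-off[:2]
zz=200
robot.move_linear([*(t-45*XV),zz],ori=list(ori),speed=60)
hit=robot.move_linear([*t,zz],speed=60,f_stop=8);print("slide hit",hit,robot.current_tcp_pos(),t,robot.current_contact_force())
if not hit:
    robot.sleep(.3)
    d=snap("wrist","over");np.save("w6.npy",d,allow_pickle=True)
    f0=robot.current_contact_force();m0=robot.current_ft_torque()
    h=robot.move_linear([*t,163],speed=15,f_stop=5)
    print(h,robot.current_tcp_pos(),f0,robot.current_contact_force(),m0,robot.current_ft_torque(),robot.current_t())
    d=snap("wrist");b=mask(d["img"][90:180,280:370],(15,120,80),(30,255,255));print([tuple(map(float,x)) for x in blobs(b,5)])
E
```

```text
0 [78.37   0.123 18.   ] [ 80.569   0.29  104.   ]
2 [78.431  0.119 16.   ] [ 80.595   0.286 102.   ]
pin top? (upper centre guess) [552.767 -88.696 153.   ] from w1 552.55 -88.46
tilt -0.025154445273726466
[ 3.142  0.025 -1.261]
[ 23.645 -74.334 -17.968] [  23.486  -74.385 -103.995]
slide hit False [528.83  -13.945 199.934] [528.985 -14.101] [-0.738 -1.268 -3.829]
True [528.897 -13.891 166.597] [-0.507 -1.366 -3.313] [0.152 0.901 5.482] [ 0.048 -0.048  0.007] [-0.009 -0.079 -0.029] 24.325
[(291.0, 43.4, 48.5, 34.0, 39.0, 19.0, 20.0)]
```

TCP z 166.6 is exactly 86 mm below the earlier contact on the upper seat (252.8), so both knuckles are fully home. Next I release and swing the door shut.

```bash
python3 - <<'E'
from h import *
np.set_printoptions(precision=2,suppress=True)
p=robot.current_tcp_pos();P=np.array([552.6,-88.5])
robot.move_gripper(1.0);print(robot.current_contact_force())
robot.move_linear([p[0],p[1],240],speed=100,f_stop=10);robot.sleep(.1)
d=snap("wrist");np.save("w7.npy",d,allow_pickle=True)
robot.move_gripper(0.0)
def pose(phi,s,r=125):
    a=C+phi;x=np.array([np.cos(a),np.sin(a)]);y=np.array([-x[1],x[0]]);return P-r*x+s*y,[np.pi,0,a]
q,o=pose(0,50);robot.move_ptp([*q,240],o)
print(robot.move_linear([*q,140],speed=120,f_stop=12))
for i,ph in enumerate(np.radians(np.arange(0,86,10))):
    q,o=pose(ph,23)
    if robot.move_linear([*q,140],ori=o,speed=60,f_stop=12): print("hit",ph,robot.current_contact_force())
q,o=pose(np.radians(86),22);robot.move_linear([*q,140],ori=o,speed=40,f_stop=12)
print(robot.current_tcp_pos(),robot.current_contact_force(),robot.current_t())
d=snap("wrist");np.save("w8.npy",d,allow_pickle=True)
q,o=pose(np.radians(90),18)
f0=np.array(robot.current_contact_force())
print(robot.move_linear([*q,140],ori=o,speed=12,f_stop=4),robot.current_tcp_pos(),q,f0,robot.current_contact_force(),robot.current_t())
E
```

```text
[0.08 0.12 0.15]
False
[425.92 -96.47 139.96] [-0.14 -0.61 -0.02] 34.7833
True [ 426.87 -105.24  139.53] [ 428.06 -109.43] [-0.72  0.12 -0.42] [ 0.2   0.41 -0.13] 35.5917
```

```bash
python3 - <<'E'
from h import *
np.set_printoptions(precision=2,suppress=True)
P=np.array([552.6,-88.5]);o=[np.pi,0,C+np.pi/2]
for k in range(3):
    p=np.array(robot.current_tcp_pos());q=p[:2]+6*XV
    h=robot.move_linear([*q,140],ori=o,speed=10,f_stop=6);robot.sleep(.2)
    p=np.array(robot.current_tcp_pos());f=np.array(robot.current_contact_force())
    print(h,"case-x rel pin",XV@(p[:2]-P),"f",f,XV@f[:2],robot.current_t())
    if h or abs(XV@f[:2])>4: break
q=p[:2]-40*XV;robot.move_linear([*q,140],speed=60);robot.move_linear([*q,300],speed=150)
robot.move_ptp([430,130,330],[np.pi,0,0.3])
a=snap("top")["img"][215:345,300:450];b=snap("scene")["img"][150:290,190:310]
c=np.zeros((600,800,3),np.uint8);c[:347,:400]=cv2.resize(a,(400,347));c[:467,400:]=cv2.resize(b,(400,467));cv2.imwrite("pics/end.png",c)
print(robot.current_t())
E
```

```text
True case-x rel pin -22.73332144542118 f [-0.44  0.5   0.71] -0.6151627859233263 36.1333
39.0833
```

View pics/end.png

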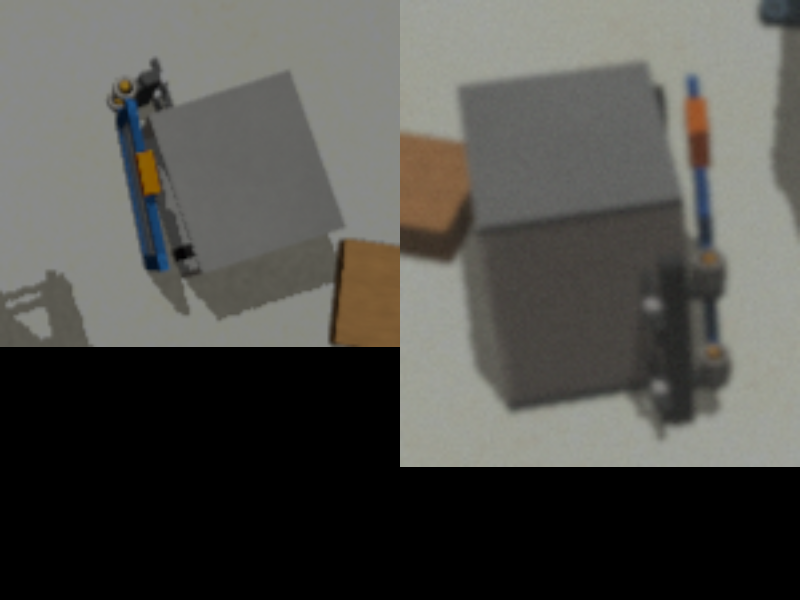

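The pins show through both knuckles, at crop (124,88) in the top view and at (710,258) and (712,352) in the scene view. The door still stands about 20 mm off the bumper (gap at crop (170,255)), so the force stops were transients. I'll push further until there is a steady contact force.

```bash
python3 - <<'E'
from h import *
np.set_printoptions(precision=2,suppress=True)
P=np.array([552.6,-88.5]);o=[np.pi,0,C+np.pi/2]
at=lambda x:P-125*YV+x*XV
robot.move_ptp([*at(-65),240],o);robot.move_linear([*at(-65),140],speed=120);robot.move_linear([*at(-30),140],speed=60);robot.sleep(.2)
f0=np.array(robot.current_contact_force())
x=-30
for k in range(20):
    x+=2;h=robot.move_linear([*at(x),140],speed=10,f_stop=12);robot.sleep(.15)
    f=XV@(np.array(robot.current_contact_force())-f0)[:2];px=XV@(np.array(robot.current_tcp_pos())[:2]-P)
    print(x,round(px,1),round(f,2),h,end=' | ')
    if abs(f)>3: break
print(robot.current_t())
E
```

```text
-28 -28.0 -0.3 False | -26 -26.0 -0.8 False | -24 -24.0 0.52 False | -22 -22.2 -2.79 False | -20 -22.0 -9.33 False | 44.3667
```

```bash
cat > fin.py <<'E'
from h import *
P=np.array([552.6,-88.5])
at=lambda x:P-125*YV+x*XV
def ang():
    d=snap("top");b=[x for x in blobs(mask(d["img"],(5,120,60),(22,255,255)),10) if 340<x[1]<380 and 250<x[2]<310]
    out=[]
    for x in b:
        v=onz(d,x[1],x[2],195)[:2]-P;out.append((round(float(np.degrees(np.arctan2(XV@v,-YV@v))),1),round(float(np.hypot(*v)),1),int(x[0])))
    return out   # ~ -1 when shut, negative = ajar
E
python3 - <<'E'
from fin import *
print(ang())
x=XV@(np.array(robot.current_tcp_pos())[:2]-P)
for t in(-21,-21.5,-22,-22.5,-23,-23.5,-24,-25,-26): robot.move_linear([*at(t),140],speed=4);robot.sleep(.1)
print(ang(),robot.current_contact_force())
robot.move_linear([*at(-60),140],speed=30);print(ang());robot.move_linear([*at(-60),300],speed=150);robot.sleep(.3);print(ang(),robot.current_t())
E
```

```text
[]
[] [ 0.54056587 -0.39702597  0.54243249]
[]
[] 51.1167
```

```bash
python3 - <<'E'
from fin import *
robot.move_ptp([430,130,330],[np.pi,0,0.3])
d=snap("top");s=snap("scene");np.save("t.npy",d,allow_pickle=True)
old=cv2.imread("pics/end.png")[:347,:400]
print(ang(),robot.current_t())
roi=d["img"][235:325,335:385]
print("orange",[tuple(map(float,x)) for x in blobs(mask(roi,(8,100,50),(25,255,255)),4)])
bm=mask(roi,(95,120,40),(125,255,255))
print("blue",[tuple(map(float,x)) for x in blobs(bm,4)])
print("expected tab shut px",proj(d,[*(P-80*YV-2*XV),203]),"edge top",proj(d,[*(P-164*YV-2.5*XV),173]),"edge bottom",proj(d,[*(P-164*YV-2.5*XV),23]))
o=cv2.resize(old,(150,130));print("old orange",[tuple(map(float,x)) for x in blobs(mask(o,(8,100,50),(25,255,255)),4)])
E
```

```text
[(-5.4, 84.5, 117)] 52.0917
orange [(15.0, 11.5, 11.9, 10.0, 10.0, 4.0, 5.0), (7.0, 8.9, 17.3, 8.0, 16.0, 3.0, 3.0), (125.0, 21.7, 43.9, 17.0, 36.0, 10.0, 17.0)]
blue [(80.0, 16.0, 26.0, 12.0, 17.0, 9.0, 20.0), (63.0, 16.1, 52.2, 10.0, 28.0, 14.0, 48.0), (118.0, 26.5, 67.0, 22.0, 53.0, 10.0, 28.0)]
expected tab shut px [358.87371507 276.09297309] edge top [369.51751765 312.43256958] edge bottom [363.74487758 314.44503452]
old orange [(16.0, 46.5, 32.0, 45.0, 30.0, 4.0, 5.0), (6.0, 44.0, 37.5, 43.0, 37.0, 3.0, 2.0), (131.0, 55.0, 64.3, 50.0, 56.0, 11.0, 18.0), (900.0, 137.7, 110.5, 124.0, 90.0, 26.0, 40.0)]
```

```bash
cat >> fin.py <<'E'
def look():
    robot.move_ptp([*(P-120*YV-75*XV),300],[np.pi,0,C]);robot.sleep(.2)
    d=snap("wrist");m=mask(d["img"],(95,110,30),(125,255,255))
    for yy in(-40,-105,-115,-125,-135,-145,-155,-160):
        u0=proj(d,[*(P+yy*YV-30*XV),173]);u1=proj(d,[*(P+yy*YV+10*XV),173])
        xs=[x for x in np.arange(-30,10,.5) if (lambda q:m[int(round(q[1])),int(round(q[0]))])(proj(d,[*(P+yy*YV+x*XV),173]))]
        print(yy,(min(xs),max(xs)) if xs else None)
    return d
E
python3 - <<'E'
from fin import *
d=look();np.save("w9.npy",d,allow_pickle=True)
for n,z,xs in(("bumper line y=-155.7 z165",165,np.arange(-30,12,2)),):
    for x in xs:
        q=proj(d,[*(P-155.7*YV+x*XV),z]);print(x,d["img"][int(round(q[1])),int(round(q[0]))],end=' ')
print(robot.current_t())
E
```

```text
-40 (np.float64(-6.0), np.float64(3.0))
-105 (np.float64(-10.5), np.float64(-1.0))
-115 (np.float64(-11.0), np.float64(-2.0))
-125 (np.float64(-12.0), np.float64(-2.5))
-135 (np.float64(-12.5), np.float64(-3.5))
-145 (np.float64(-13.5), np.float64(-4.5))
-155 (np.float64(-14.0), np.float64(-6.0))
-160 (np.float64(-14.0), np.float64(-7.0))
-30 [154 172 171] -28 [ 93 107 109] -26 [ 97 112 115] -24 [ 94 108 111] -22 [140 155 155] -20 [176 188 187] -18 [177 192 191] -16 [177 194 193] -14 [70 40  8] -12 [103  63  24] -10 [158  98  40] -8 [145  89  35] -6 [ 95 107 108] -4 [ 91 106 108] -2 [ 91 105 108] 0 [ 98 112 116] 2 [39 44 46] 4 [23 29 28] 6 [20 25 26] 8 [54 58 60] 10 [126 134 134] 53.3833
```

```bash
python3 - <<'E'
from fin import *
o=[np.pi,0,C+np.pi/2]
robot.move_ptp([*at(-50),200],o);robot.move_linear([*at(-50),140],speed=120);robot.move_linear([*at(-34),140],speed=40)
f0=np.array(robot.current_contact_force())
robot.move_linear([*at(-25),140],speed=7)
for x in np.arange(-24.5,-20,.5):
    robot.move_linear([*at(x),140],speed=4);robot.sleep(.1)
    f=XV@(np.array(robot.current_contact_force())-f0)[:2];print(x,round(XV@(np.array(robot.current_tcp_pos())[:2]-P),2),round(f,2),end=' | ')
    if f<-1.2: break
robot.sleep(.4)
print(robot.current_contact_force(),robot.current_t())
p=XV@(np.array(robot.current_tcp_pos())[:2]-P)
robot.move_linear([*at(p-1),140],speed=1);robot.sleep(.1)
robot.move_linear([*at(p-3),140],speed=4)
robot.move_linear([*at(-50),140],speed=60);robot.move_linear([*at(-50),215],speed=150)
print(robot.current_t());look();print(robot.current_t())
E
```

```text
-24.5 -24.51 0.54 | -24.0 -23.98 0.36 | -23.5 -23.51 0.31 | -23.0 -22.99 0.21 | -22.5 -22.49 0.34 | -22.0 -22.19 -0.85 | -21.5 -22.07 -4.18 | [-1.62572953  4.91434291  3.14442073] 60.4833
63.1083
-40 (np.float64(-4.5), np.float64(3.0))
-105 (np.float64(-7.5), np.float64(0.0))
-115 (np.float64(-8.5), np.float64(0.0))
-125 (np.float64(-9.0), np.float64(-0.5))
-135 (np.float64(-10.0), np.float64(-1.5))
-145 (np.float64(-10.0), np.float64(-2.0))
-155 (np.float64(-10.5), np.float64(-3.0))
-160 (np.float64(-10.5), np.float64(-3.5))
64.8
```

```bash
python3 - <<'E'
from fin import *
robot.move_ptp([*at(-40),140],[np.pi,0,C+np.pi/2]);print(robot.current_t())
if robot.current_t()<67.2:
    robot.move_linear([*at(-28),140],speed=50)
    robot.move_linear([*at(-22.5),140],speed=5.5);robot.sleep(.35)
    print(robot.current_contact_force(),robot.current_t())
    robot.move_linear([*at(-22.6),220],speed=130)
print(robot.current_t(),robot.current_contact_force())
if robot.current_t()<71.5:
    d=snap("wrist")
print(robot.hand_in())
E
```

```text
66.2583
[-0.55047613  0.78922686  0.16091846] 68.15
68.9167 [-0.31855044 -0.87498643  0.36737777]
the job is handed in; nothing more can be done
None
```

I lifted the door out, seated it on both hinge pins, released it, swung it shut and handed in at about 69 s; I did not measure the final gap after the last push, and the check before it showed the door about 4 mm off the bumper. On the way in, the lower knuckle first landed lightly on the upper pin (about 8 N), which I corrected.

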